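Size an adjusting screw's foot in the stepped gauge

TASK

Pick up the adjusting screw that stands in the low square tray and try its round foot in the pockets of the stepped gauge block, starting at the smallest pocket and going up one size at a time, setting the foot down squarely on each pocket so that it touches. Leave the screw standing upright, fully down in the first pocket that its foot enters, and let go of it. The other adjusting screw stays where it stands.

Things in the scene. Friction and masses are not known exactly. Their poses are not given: they have to be found in the camera images.
- gauge: fixed dark steel block, 108 (x) x 226 (y) x 24 (z) mm; origin: centre of its underside, on the cart top; z up. Three round flat-bottomed pockets in its top, 16 mm deep (floor 8 mm above the underside), all at x = 0: smallest 32 mm across at y = +81 mm, middle 54 mm at y = +22 mm, largest 76 mm at y = -59 mm
- tray: fixed square tray: a frame 106 mm outside, 96 mm inside, walls 12 mm high, lined with thin black rubber and level with the cart top inside. Origin: centre, at cart-top height. The screw to be sized stands in it, up to 12 mm off its centre
- screw_a: loose steel adjusting screw, upright: round foot 42 mm across, 12 mm thick; 14 mm shank; knurled round head 28 mm across, 30 to 56 mm above the foot's underside. Origin: centre of the foot's underside; z up. About 250 g. Starts in the tray or alone on the cart top (the two screws swap). This foot does not enter the 32 mm pocket and enters the 54 mm one
- screw_b: loose steel adjusting screw, upright: round foot 64 mm across, 12 mm thick; 14 mm shank; knurled round head 28 mm across, 30 to 56 mm above the foot's underside. Origin: centre of the foot's underside; z up. About 420 g. Starts in the tray or alone on the cart top (the two screws swap). This foot does not enter the 32 or 54 mm pockets and enters the 76 mm one
There are look-alikes about, which are no part of the job. Leave any pink, turquoise or yellow look-alike of the screw_b alone.

How it is judged:
On the way, in this order (a step that is already met when the one before it is completed fails the run):
1. the foot of the screw from the tray is set down on the smallest pocket and touches the gauge, without entering (((x of screw_a in the frame of gauge between -0.015 and 0.015 m and y of screw_a in the frame of gauge between 0.066 and 0.096 m and z of screw_a in the frame of gauge between 0.019 and 0.031 m and contact force between screw_a and gauge above 0.3 N and angle between screw_a's own z axis and vertical below 0.26 rad and horizontal distance between screw_b and tray above 0.075 m and distance of screw_b from where it was at the start of the episode below 0.015 m) or (x of screw_b in the frame of gauge between -0.015 and 0.015 m and y of screw_b in the frame of gauge between 0.066 and 0.096 m and z of screw_b in the frame of gauge between 0.019 and 0.031 m and contact force between screw_b and gauge above 0.3 N and angle between screw_b's own z axis and vertical below 0.26 rad and horizontal distance between screw_a and tray above 0.075 m and distance of screw_a from where it was at the start of the episode below 0.015 m))), for 0.1 s.
2. then it is set down on the middle pocket: the 42 mm foot enters it and stands on its floor, the 64 mm foot touches its rim (((x of screw_a in the frame of gauge between -0.015 and 0.015 m and y of screw_a in the frame of gauge between 0.007 and 0.037 m and z of screw_a in the frame of gauge below 0.012 m and angle between screw_a's own z axis and vertical below 0.175 rad and horizontal distance between screw_b and tray above 0.075 m and distance of screw_b from where it was at the start of the episode below 0.015 m) or (x of screw_b in the frame of gauge between -0.015 and 0.015 m and y of screw_b in the frame of gauge between 0.007 and 0.037 m and z of screw_b in the frame of gauge between 0.019 and 0.031 m and contact force between screw_b and gauge above 0.3 N and angle between screw_b's own z axis and vertical below 0.26 rad and horizontal distance between screw_a and tray above 0.075 m and distance of screw_a from where it was at the start of the episode below 0.015 m))), for 0.1 s.
At the end, for the whole second after the job is handed in: The tray's screw stands released, still, upright within 10 degrees, foot within 4 mm of the floor and 15 mm of the centre (x, y) of the smallest pocket that takes it: middle for the 42 mm foot, largest for the 64 mm. The other screw is upright within 15 mm of its start (((x of screw_a in the frame of gauge between -0.015 and 0.015 m and y of screw_a in the frame of gauge between 0.007 and 0.037 m and z of screw_a in the frame of gauge below 0.012 m and angle between each of screw_a, screw_b's own z axis and vertical below 0.175 rad and horizontal distance between screw_b and tray above 0.075 m and distance of screw_b from where it was at the start of the episode below 0.015 m and linear speed of screw_a below 0.02 m/s and angular speed of screw_a below 0.2 rad/s and contact force between screw_a and the fingers below 0.05 N) or (x of screw_b in the frame of gauge between -0.015 and 0.015 m and y of screw_b in the frame of gauge between -0.074 and -0.044 m and z of screw_b in the frame of gauge below 0.012 m and angle between each of screw_b, screw_a's own z axis and vertical below 0.175 rad and horizontal distance between screw_a and tray above 0.075 m and distance of screw_a from where it was at the start of the episode below 0.015 m and linear speed of screw_b below 0.02 m/s and angular speed of screw_b below 0.2 rad/s and contact force between screw_b and the fingers below 0.05 N))); the robot touches nothing.
It fails at once if the 42 mm foot is put down in the largest pocket, past the one that it fits (x of screw_a in the frame of gauge between -0.025 and 0.025 m and y of screw_a in the frame of gauge between -0.084 and -0.034 m and z of screw_a in the frame of gauge below 0.018 m).
It also fails if it takes over 51 s, if anything falls off the work surface, if the arm or the gripper's body presses on something with over 40 N, if the wrist force passes 120 N, or if a joint passes its speed limit or range.

ROBOT

A 6-joint arm with a two-finger parallel gripper is mounted at the origin on the work surface. World frame = base frame: x ahead of the robot, y to its left, z up, the work surface at z = 0. Lengths are in m, angles in rad, forces in N, time in s.
With the tool pointing down it reaches from about 0.425 to 0.95 m from the base axis. Payload 3.5 kg.
Tool frame: the origin (TCP) lies between the finger pads; the fingertips stand 22 mm ahead of it and the grasp point (between the pads) lies 3 mm ahead of it (ctrl.nose_length is the z of the fingertips in the tool frame, in m); z points along the fingers, y is the line along which they close (so a half turn about z gives the same grasp; the last joint's range is limited). The gripper opens to 85 mm and grips with 20 to 120 N. Pads are 22 mm wide; open, the fingers measure 114 mm over their backs; the gripper's body (76 mm by 85 mm) begins 54 mm behind the grasp point. The pads swing forward as they close: fully open they stand 13 mm farther back than shut.
Start: joints at [1.027, 0.286, 1.577, -0, 1.279, -0.15], TCP at [0.259, 0.623, 0.253] pointing down, gripper open.
Joint ranges: [-2.77, 2.77], [-0.9, 2.22], [0.21, 2.48], [-1.53, 4.67], [0.24, 2.81], [-2.84, 2.84]. Speed limits (rad/s): [2.79, 2.79, 3.14, 3.14, 3.14, 3.14].

INTERFACE

Orientations are given as a unit quaternion [x, y, z, w].
In Python, from plant import ctrl gives the robot as it stands. The module is installed in compiled form; this text tells all that it offers.
- The arm moves only by the tool send_rows, never from a script. Its argument "rows" is text: rows parted by semicolons, each of 7 numbers parted by spaces: the turn, a rotation vector about the tool's x, y, z in a scale on which 1.0 is 60 degrees, then the shift along the tool's x, y, z in parts of the range, where 1.0 means 100 cm, then the opening, from -1 (shut) to 1 (fully open). A call has 1 to 8 rows; each row is the pose to reach, as a shift and turn from the pose commanded when the call began, along the tool's axes at that moment; what a row does not reach only later rows make up. A row lasts 1/8 s, in which the tool goes at most 62.5 mm and 10.7 degrees, less where a joint would pass 70% of its speed; a pose out of reach is approached as far as the arm can. Shift and turn numbers lie between -1 and 1, and a call with a number outside is refused. A call with a gripper value outside its range is refused whole. The fingers move at their own pace and stop on an object; "grip_force" is the grip in N (left out, the last holds). Time passes only in rows, so rows that repeat a pose let the fingers close. It gives the time, the measured TCP pose, the force, the opening and the grip force at its end, in the units of the state.
- ctrl.get_state(): the state, without advancing time (a new reading comes with each control period).
- ctrl.read_camera(name): name is "scene" or "top" or "wrist"; returns a dict with "color" (420x560x3 uint8, red, green, blue), "fx", "fy", "cx", "cy" (pixels), "extrinsics" (4x4, takes a point from world to camera coordinates). Camera axes: x right, y down, z forward; pixel columns grow to the right and rows downward; lengths in m; the calibration is good to about 2 mm. The wrist camera is an equidistant fisheye: a pixel r from the principal point sees the ray r / f radians off the axis. A picture is of the moment at which its call begins. There is no depth.
- ctrl.sign_off(): hands the job in; it is judged then, once.
Trained networks look in a picture, given as the dict that the camera call returned (one of the last four; its "shot" number tells which), for a name from the list of things; names that differ only in an ending like _2 or _b are one class to them, and where a whole thing is asked for, a point or a joint stands for the part that bears it (a point fixed in the world has none). Each returns a list of dicts, best first, with "p" (0 to 1); they miss things now and then, are a little off and sometimes report something else, mostly with a low value. They report only what shows in the picture. A call takes as long as a camera call. They do not tell look-alikes from the thing itself.
- ctrl.look_for(picture, target): "position" ([x, y, z] in m, in the coordinates of the camera as it stood for that picture, good to about 4 mm: the middle of the surface that is visible of it).
The state is a dict: "time": time; "qpos": joint angles; "dq": joint speeds; "joint_efforts": joint torques, N m; "eef_pos": TCP position; "tcp_rot": TCP orientation; "contact_force": force on the tool from outside, world axes, zero at the start; "wrist_torque": the same for the moment, N m; "opening": opening from 0.0 (shut) to 1.0 (fully open); "finger_force": force on a finger pad.
Only numpy, scipy, OpenCV 4.12 (cv2) and the standard library are available. Lean on these libraries where they do the work, as an engineer would, in place of code of your own. Each camera call takes 0.05 s, during which the arm holds its last target. There are 200 camera calls.

## Working session

There is one attempt and no reset: what is moved stays moved. The work goes in short steps, Python scripts to look and compute and a tool call to move; the robot and the scene stay as the last step left them, time stands still between calls to the robot, and variables do not carry over. Pictures are saved under pics/ and viewed, at most 10 in all, crops included, and the job is handed in when it is done.

Besides the shell and the picture viewer there is one more tool, called in YAML: its name, and indented under it one key for each argument. send_rows: Moves the arm, as the interface text tells. Its arguments: {"type":"object","properties":{"rows":{"type":"string"},"grip_force":{"type":"number"}},"required":["rows"]}

```bash
mkdir -p pics; cat > h.py <<'E'
import numpy as np, cv2
from plant import ctrl
def w(pic,p):
    E=np.array(pic["extrinsics"]); return np.linalg.inv(E)@np.r_[p,1]
def px(pic,P):
    E=np.array(pic["extrinsics"]); c=(E@np.r_[P,1])[:3]; return pic["fx"]*c[0]/c[2]+pic["cx"],pic["fy"]*c[1]/c[2]+pic["cy"]
def ray(pic,u,v,z):
    E=np.linalg.inv(np.array(pic["extrinsics"])); d=E[:3,:3]@np.array([(u-pic["cx"])/pic["fx"],(v-pic["cy"])/pic["fy"],1]); o=E[:3,3]
    return o+d*(z-o[2])/d[2]
E
python3 - <<'E'
from h import *
for n in ("top","scene"):
    p=ctrl.read_camera(n); cv2.imwrite(f"pics/{n}0.png",p["color"][:,:,::-1])
    print(n,p["fx"],p["cx"],p["cy"],np.round(p["extrinsics"],3).tolist())
    for t in ("gauge","tray","screw_a","screw_b"):
        for r in ctrl.look_for(p,t)[:6]:
            P=w(p,r["position"])[:3]; print(t,round(r["p"],2),P.round(3),np.round(px(p,P)))
print(ctrl.get_state())
E
```

```text
top 394.3385315670708 279.27360936775347 210.6650343773924 [[0.026, -0.998, -0.049, 0.156], [-0.994, -0.021, -0.109, 0.528], [0.108, 0.052, -0.993, 0.68], [0.0, 0.0, 0.0, 1.0]]
gauge 0.94 [ 0.455 -0.107  0.025] [434. 253.]
tray 0.79 [0.543 0.25  0.004] [237. 202.]
screw_a 0.98 [0.466 0.405 0.013] [153. 240.]
screw_a 0.94 [0.652 0.124 0.047] [306. 140.]
screw_a 0.77 [0.454 0.129 0.01 ] [300. 250.]
screw_a 0.73 [0.532 0.245 0.009] [239. 207.]
screw_a 0.7 [0.561 0.127 0.014] [302. 192.]
screw_a 0.64 [0.361 0.206 0.012] [257. 300.]
screw_b 0.98 [0.466 0.405 0.013] [153. 240.]
screw_b 0.94 [0.652 0.124 0.047] [306. 140.]
screw_b 0.77 [0.454 0.129 0.01 ] [300. 250.]
screw_b 0.73 [0.532 0.245 0.009] [239. 207.]
screw_b 0.7 [0.561 0.127 0.014] [302. 192.]
screw_b 0.64 [0.361 0.206 0.012] [257. 300.]
scene 446.97854751235144 275.96183808605974 217.13515467505778 [[-0.017, 1.0, 0.004, -0.161], [0.577, 0.013, -0.817, -0.269], [-0.817, -0.012, -0.577, 1.164], [0.0, 0.0, 0.0, 1.0]]
gauge 0.66 [ 0.472 -0.104  0.022] [117. 207.]
gauge 0.53 [0.551 0.253 0.012] [328. 244.]
tray 0.82 [0.558 0.247 0.00
[... 576 characters left out ...]
rray([ 1.02700227e+00,  2.86290681e-01,  1.57674691e+00,  3.42564985e-05,
        1.27858116e+00, -1.50010353e-01]), 'dq': array([-1.88403296e-03, -1.49329002e-03, -1.43323148e-03, -2.66323035e-04,
       -8.33516804e-04, -9.03526478e-05]), 'joint_efforts': array([-1.30789613e-03, -4.05457377e+01, -2.92555618e+01, -1.75574392e-04,
        1.15137020e-03,  1.74413870e-06]), 'eef_pos': array([0.25894522, 0.62332574, 0.25330565]), 'tcp_rot': array([ 1.95627025e-01,  9.80678371e-01, -6.69521067e-06, -1.98615062e-05]), 'contact_force': array([-0.60636316, -0.15351439, -0.04461575]), 'wrist_torque': array([-0.05067381,  0.01992579, -0.01174492]), 'finger_force': 0.0, 'opening': 0.9990979988491974}
```

View pics/top0.png

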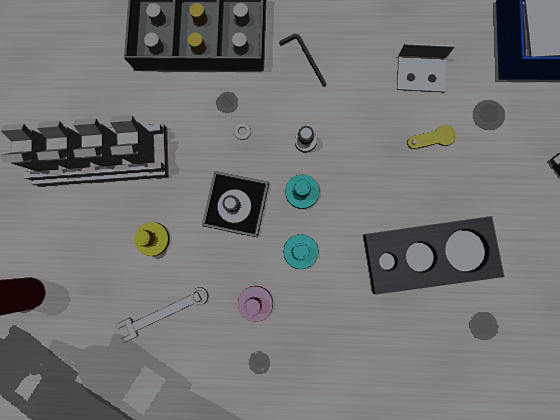

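View pics/scene0.png

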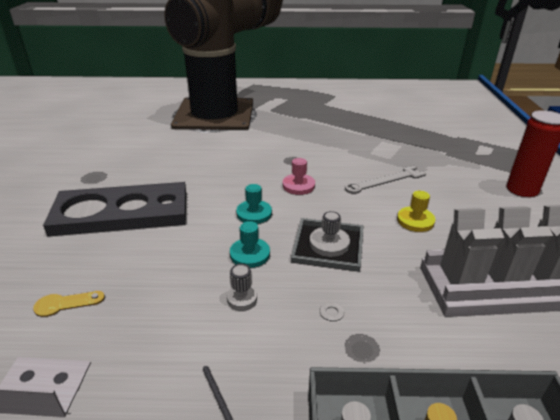

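The six screw-like things in the top picture:

| Pixel (top) | What it is | Foot | Part of the job? |
|---|---|---|---|
| (233,206) | grey, in the square tray | about 33 px, so about 60 mm | yes: the tray's screw, screw_b |
| (306,138) | grey, small foot, alone | small | the other screw, screw_a; stays put |
| (302,191), (301,251) | turquoise | – | no, look-alikes |
| (152,239) | yellow | – | no, look-alike |
| (255,303) | pink | – | no, look-alike |

The gauge lies at about (433,255), with its small pocket at (387,261). I'll confirm the tray's screw in one enlarged crop.

```bash
python3 - <<'E'
import cv2,numpy as np
im=cv2.imread("pics/top0.png")
a=cv2.resize(im[165:245,195:275],None,fx=5,fy=5,interpolation=cv2.INTER_CUBIC)
b=cv2.resize(im[205:305,355:515],(640,400),interpolation=cv2.INTER_CUBIC)
c=np.zeros((400,800,3),np.uint8); c[:, :400]=a; c[:,400:]=cv2.resize(im[205:305,355:515],(400,250)).repeat(1,0)[:1].repeat(400,0)*0
bb=cv2.resize(im[210:300,358:508],(400,240),interpolation=cv2.INTER_CUBIC); c[:240,400:]=bb
cv2.imwrite("pics/crop.png",c)
E
```

```text
(no output)
```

View pics/crop.png

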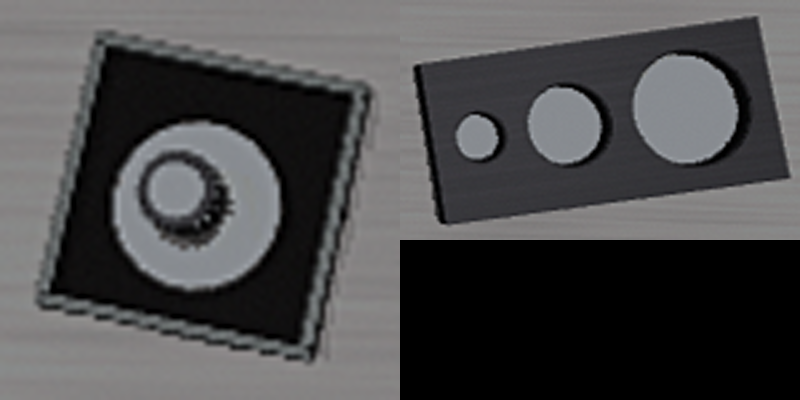

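The crop confirms it. The tray holds the plain steel screw: foot centre at about (234,206) in the top picture, about 34 px across, head top at (230,203). Gauge pockets are at about (387,261), (420,257) and (465,250). Next I fit exact poses in both cameras.

```bash
cat > fit.py <<'E'
from h import *
from scipy.optimize import minimize
t=np.linspace(0,2*np.pi,60,endpoint=False); C=np.c_[np.cos(t),np.sin(t)]
def mask(shape,pic,pts):
    q=np.array([px(pic,P) for P in pts]); m=np.zeros(shape,np.uint8)
    h=cv2.convexHull(np.round(q*64).astype(np.float32)).astype(np.int32)
    cv2.fillPoly(m,[h.reshape(-1,1,2)],255,cv2.LINE_AA,6); return m/255.
def lift(xy,z): return np.c_[xy,np.full(len(xy),z)]
def gmodel(s,shape,pic):
    x,y,a=s; R=np.array([[np.cos(a),-np.sin(a)],[np.sin(a),np.cos(a)]])
    f=lambda p:np.asarray(p)@R.T+[x,y]
    box=f(np.array([[-1,-1],[1,-1],[1,1],[-1,1]])*[.054,.113])
    m=mask(shape,pic,np.r_[lift(box,0),lift(box,.024)])
    for r,yy in((.016,.081),(.027,.022),(.038,-.059)):
        c=f(C*r+[0,yy]); m-=mask(shape,pic,lift(c,.024))*mask(shape,pic,lift(c,.008))
    return m
def disc(s,shape,pic,r,z0,z1):
    c=C*r+s[:2]; return mask(shape,pic,np.r_[lift(c,z0),lift(c,z1)])
def fit(img,fn,s0,d,roi):
    u0,v0,u1,v1=roi; I=img[v0:v1,u0:u1].astype(float)
    def cost(s):
        return -np.corrcoef(fn(s)[v0:v1,u0:u1].ravel(),I.ravel())[0,1]
    S=np.array([s0]+[np.array(s0)+np.eye(len(s0))[i]*d[i] for i in range(len(s0))])
    r=minimize(cost,s0,method="Nelder-Mead",options=dict(initial_simplex=S,xatol=1e-4,fatol=1e-6))
    return r.x,-r.fun
E
python3 - <<'E'
from fit import *
for n in("top","scene"):
    p=ctrl.read_camera(n); g=cv2.cvtColor(p["color"],cv2.COLOR_RGB2GRAY); sh=g.shape
    def roi(P,m):
        u,v=px(p,P); return [int(u-m),int(v-m),int(u+m),int(v+m)]
    dark=(g<90)*1.0
    b=[0,0,0]
    for a in (0.1,-0.1,3.04,3.24):
        s,c=fit(dark,lambda s:gmodel(s,sh,p),[.46,-.105,a],[.01,.01,.1],roi([.46,-.105,.02],85))
        if n=="top" or 1: print(n,"gauge",s.round(4),round(c,3))
    s,c=fit(g,lambda s:disc(s,sh,p,.032,0,.012),[.54,.248],[.01,.01],roi([.54,.248,.01],22)); print(n,"b foot",s.round(4),round(c,3))
    s,c=fit(g,lambda s:disc(s,sh,p,.021,0,.012),[.66,.128],[.01,.01],roi([.66,.128,.01],22)); print(n,"a foot",s.round(4),round(c,3))
E
```

```text
top gauge [ 0.4518 -0.1062  0.169 ] 0.918
top gauge [ 0.452  -0.1062  0.1665] 0.918
top gauge [ 0.4514 -0.1067  3.3059] 0.684
top gauge [ 0.4522 -0.1073  3.3074] 0.687
top b foot [0.5334 0.2558] 0.817
top a foot [0.6802 0.1609] 0.194
scene gauge [ 0.4563 -0.1038  0.1697] 0.918
scene gauge [ 0.4564 -0.1044  0.1686] 0.918
scene gauge [ 0.4551 -0.1052  3.3234] 0.809
scene gauge [ 0.4548 -0.1056  3.3008] 0.803
scene b foot [0.5312 0.2593] 0.558
scene a foot [0.6343 0.1597] 0.35
  c /= stddev[:, None]
  c /= stddev[None, :]
```

```bash
python3 - <<'E'
from fit import *
p=ctrl.read_camera("top"); q=ctrl.read_camera("scene")
print(ray(p,234.2,206.2,.012),ray(p,230.2,203,.056), ray(q,331,216,.056),ray(q,329.5,240,.012))
for pic in(p,q):
    g=cv2.cvtColor(pic["color"],cv2.COLOR_RGB2GRAY)
    u,v=map(int,px(pic,[.535,.25,.02])); 
    m=np.zeros_like(g); m[v-26:v+26,u-26:u+26]=(g>80)[v-26:v+26,u-26:u+26]
    n,l,st,ce=cv2.connectedComponentsWithStats(m); i=np.argsort(-st[1:,4])[:3]+1; print(st[i],ce[i])
    def f(s): return disc(s,g.shape,pic,.032,.012,.012)+disc(s,g.shape,pic,.021,0,0)*0
    s,c=fit(g,f,[.535,.25],[.005,.005],[u-25,v-20,u+25,v+20]); print(s,c)
    gg=gmodel([.454,-.105,.168],g.shape,pic); o=pic["color"][:,:,::-1].copy()
    for k,P in enumerate([(.0,.081),(0,.022),(0,-.059)]):
        a=.168; X=[.454+P[0]*np.cos(a)-P[1]*np.sin(a),-.105+P[0]*np.sin(a)+P[1]*np.cos(a)]
        r=(.016,.027,.038)[k]
        for z,c in((.024,(0,0,255)),(.008,(0,255,0))):
            cv2.polylines(o,[np.int32([[round(16*t) for t in px(pic,[*(C[j]*r+X),z])] for j in range(60)])],True,c,1,cv2.LINE_AA,4)
    uu,vv=map(int,px(pic,[.454,-.105,.02])); cr=cv2.resize(o[max(vv-60,0):vv+60,max(uu-90,0):uu+90],None,fx=4,fy=4)
    cv2.imwrite(f"pics/ov{len(np.unique(u))}_{uu}.png",cr); print(uu,X)
E
ls pics
```

```text
[0.53279992 0.25430417 0.012     ] [0.53314236 0.25421603 0.056     ] [0.53719319 0.25552389 0.056     ] [0.5410757  0.25608831 0.012     ]
[[218 189  33  34 612]
 [224 197  12  12 108]
 [209 178   6  25  83]] [[235.06699346 206.21732026]
 [229.62962963 202.41666667]
 [210.57831325 186.43373494]]
[0.53419928 0.25487185] 0.8291938858931411
431 [np.float64(0.4638654397064796), np.float64(-0.16316934845258124)]
[[299 207  52  29 783]
 [310 227  40  26 652]
 [299 256  19   3  34]] [[324.32950192 214.43422733]
 [329.42944785 240.71625767]
 [305.82352941 257.44117647]]
[0.53746625 0.25653468] 0.3904601159861039
119 [np.float64(0.4638654397064796), np.float64(-0.16316934845258124)]
crop.png
ov1_119.png
ov1_431.png
scene0.png
top0.png
```

Both cameras put the screw near (0.535, 0.255) and the gauge near (0.454, −0.105, yaw 0.168). Those fit the reach and the sizes. I hover over the screw and refine with the wrist camera.

Careful with the scale: shifts go in shares of 100 cm and turns go in shares of 60 degrees. That gives: -396 mm / 1000 = -0.396, -350 mm / 1000 = -0.35.

send_rows:
  rows: "0 0 0 -0.05 -0.029 0.012 1;0 0 0 -0.1 -0.058 0.024 1;0 0 0 -0.15 -0.088 0.036 1;0 0 0 -0.2 -0.117 0.048 1;0 0 0 -0.25 -0.147 0.06 1;0 0 0 -0.3 -0.176 0.072 1;0 0 0 -0.35 -0.205 0.084 1;0 0 0 -0.396 -0.234 0.093 1"
  grip_force: 60

```text
time: 1.7
eef_pos: [0.5359, 0.2536, 0.1601]
tcp_rot: [0.196, 0.981, 0.0, 0.0]
contact_force: [0.8, 0.2, 0.2]
opening: 1.005
finger_force: 0.0
```

```bash
python3 - <<'E'
from h import *
p=ctrl.read_camera("wrist"); s=ctrl.get_state(); print(s["time"],s["eef_pos"],s["tcp_rot"],s["qpos"])
cv2.imwrite("pics/w1.png",p["color"][:,:,::-1]); print(p["fx"],p["cx"],p["cy"],np.round(p["extrinsics"],3).tolist())
for r in ctrl.look_for(p,"screw_b")[:4]: print(r["p"],w(p,r["position"])[:3].round(4))
def fpx(P):
    c=(np.array(p["extrinsics"])@np.r_[P,1])[:3]; th=np.arctan2(np.hypot(c[0],c[1]),c[2]); d=c[:2]/np.hypot(*c[:2]); return (d*th*p["fx"]+[p["cx"],p["cy"]]).round(1)
print(fpx([.535,.255,.056]),fpx([.535,.255,.012]))
E
```

```text
1.75 [0.53884862 0.24856503 0.15903908] [ 0.19765451  0.98026961 -0.00170629  0.00113123] [ 0.26291871  0.2034419   1.85779338 -0.00460741  1.07985716 -0.90777631]
325.19226210127806 277.6714313896014 210.37673102579177 [[0.383, 0.924, 0.0, -0.44], [0.889, -0.369, 0.272, -0.392], [0.251, -0.104, -0.962, 0.181], [0.0, 0.0, 0.0, 1.0]]
0.95 [0.3625 0.2151 0.0117]
0.78 [0.5536 0.1456 0.0098]
0.76 [0.4727 0.4008 0.0119]
0.6 [0.6483 0.1316 0.0088]
[278.  216.3] [277.9 201.4]
```

View pics/w1.png

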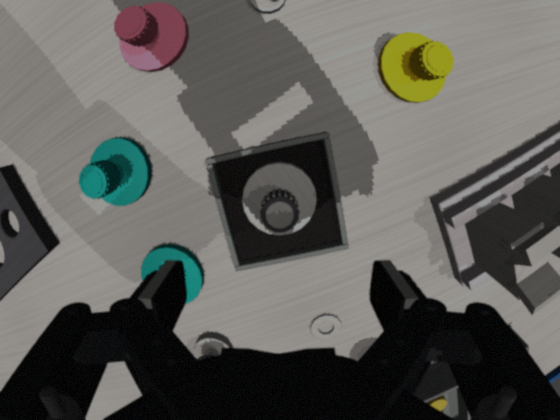

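The wrist view shows the tray with the steel screw at about (279,200) for the foot and (279,211) for the head top, between the fingers, with nothing else in the way. The arm was still settling, so I measure again now that it is at rest.

```bash
cat >> fit.py <<'E'
def fpx(p,P):
    c=(np.array(p["extrinsics"])@np.r_[P,1])[:3]; h=np.hypot(c[0],c[1]); th=np.arctan2(h,c[2]); return p["fx"]*c[0]/h*th+p["cx"],p["fy"]*c[1]/h*th+p["cy"]
def use_fisheye():
    global px; px=fpx
E
cat > wr.py <<'E'
import fit
from fit import *
fit.px=fpx
p=ctrl.read_camera("wrist"); p=ctrl.read_camera("wrist"); s=ctrl.get_state(); print(s["time"],s["eef_pos"].round(4),s["tcp_rot"].round(4),s["contact_force"].round(2),s["opening"])
g=cv2.cvtColor(p["color"],cv2.COLOR_RGB2GRAY)
E
python3 - <<'E'
from wr import *
def f(s): return disc(s,g.shape,p,.032,0.012,.012)
x,c=fit.fit((g>70)*1.,f,[.535,.255],[.004,.004],[230,150,328,238]); print("foot",x.round(4),c)
o=p["color"][:,:,::-1].copy()
for r,z in((.032,.012),(.014,.056),(.014,.03)):
    cv2.polylines(o,[np.int32([[round(16*t) for t in fpx(p,[*(C[j]*r+x),z])] for j in range(60)])],True,(0,0,255),1,cv2.LINE_AA,4)
cv2.imwrite("pics/w2.png",cv2.resize(o[140:260,200:350],None,fx=4,fy=4))
E
```

```text
1.9 [0.5352 0.2546 0.1602] [ 1.968e-01  9.804e-01  1.000e-04 -4.000e-04] [ 1.    0.26 -0.48] 0.9972031737681329Traceback (most recent call last):
  File "<stdin>", line 3, in <module>
AttributeError: 'function' object has no attribute 'fit'
```

```bash
cat > wr.py <<'E'
import fit as F
from h import *
fpx=F.fpx; F.px=fpx; C=F.C; disc=F.disc
p=ctrl.read_camera("wrist"); s=ctrl.get_state(); print(s["time"],s["eef_pos"].round(4),s["tcp_rot"].round(4),s["contact_force"].round(2),s["opening"])
g=cv2.cvtColor(p["color"],cv2.COLOR_RGB2GRAY)
E
python3 - <<'E'
from wr import *
def f(s): return disc(s,g.shape,p,.032,0.012,.012)
x,c=F.fit((g>70)*1.,f,[.535,.255],[.004,.004],[230,150,328,238]); print("foot",x.round(4),c)
o=p["color"][:,:,::-1].copy()
for r,z in((.032,.012),(.014,.056),(.014,.03)):
    cv2.polylines(o,[np.int32([[round(16*t) for t in fpx(p,[*(C[j]*r+x),z])] for j in range(60)])],True,(0,0,255),1,cv2.LINE_AA,4)
cv2.imwrite("pics/w2.png",cv2.resize(o[140:260,200:350],None,fx=4,fy=4))
E
```

```text
1.95 [0.5348 0.2555 0.1605] [ 1.959e-01  9.806e-01  2.000e-04 -1.000e-04] [ 0.05 -0.69 -0.25] 1.0030827073089654
foot [0.5347 0.256 ] 0.724842996980819
```

View pics/w2.png

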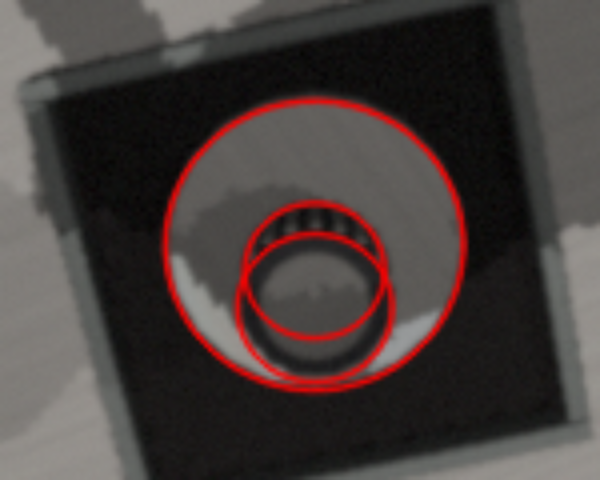

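The fitted rings lie on the foot rim and both head rims, which confirms a 64 mm foot at (0.535, 0.256). The TCP is within 1 mm of it. Going down and gripping.

In the tool's units: 117 mm / 1000 = 0.117, 110 mm / 1000 = 0.11.

send_rows:
  rows: "0 0 0 0 0 0.045 1;0 0 0 0 0 0.085 1;0 0 0 0 0 0.11 1;0 0 0 0 0 0.117 1;0 0 0 0 0 0.117 1;0 0 0 0 0 0.117 -1;0 0 0 0 0 0.117 -1;0 0 0 0 0 0.117 -1"
  grip_force: 60

```text
time: 2.95
eef_pos: [0.5354, 0.2554, 0.0442]
tcp_rot: [0.196, 0.981, 0.0, 0.001]
contact_force: [0.6, -0.0, 0.5]
opening: 0.378
finger_force: 0.0
```

send_rows:
  rows: "0 0 0 0 0 0 -1;0 0 0 0 0 0 -1;0 0 0 0 0 0 -1"

```text
time: 3.32
eef_pos: [0.5354, 0.2553, 0.0442]
tcp_rot: [0.196, 0.981, 0.0, 0.0]
contact_force: [-1.5, -2.0, 5.7]
opening: 0.309
finger_force: 59.1
```

In the tool's units: -96 mm / 1000 = -0.096, -90 mm / 1000 = -0.09.

send_rows:
  rows: "0 0 0 0 0 -0.01 -1;0 0 0 0 0 -0.035 -1;0 0 0 0 0 -0.065 -1;0 0 0 0 0 -0.09 -1;0 0 0 0 0 -0.096 -1;0 0 0 0 0 -0.096 -1"

```text
time: 4.08
eef_pos: [0.5341, 0.2551, 0.1383]
tcp_rot: [0.196, 0.981, -0.0, -0.001]
contact_force: [0.1, 0.2, -6.4]
opening: 0.311
finger_force: 59.4
```

```bash
python3 - <<'E'
from wr import *
print(s["finger_force"],s["wrist_torque"])
cv2.imwrite("pics/w3.png",p["color"][:,:,::-1])
E
```

```text
4.125 [0.5337 0.255  0.1376] [ 1.957e-01  9.807e-01 -7.000e-04 -1.300e-03] [ 0.2  -0.4  -4.69] 0.3078120667495573
59.44024622440338 [-0.01166201 -0.00757441 -0.05433534]
```

View pics/w3.png

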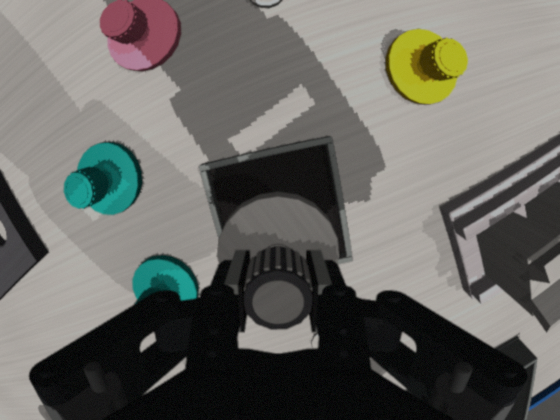

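The screw hangs upright in the fingers with its foot under the tray view at (278,230), and the force shows its 420 g. Next I go beside the gauge to measure it with the wrist camera.

In the tool's units: -325 mm / 1000 = -0.325, -312 mm / 1000 = -0.312.

send_rows:
  rows: "0 0 0 -0.009 -0.02 0 -1;0 0 0 -0.028 -0.065 0 -1;0 0 0 -0.051 -0.117 0 -1;0 0 0 -0.074 -0.169 0 -1;0 0 0 -0.097 -0.221 0 -1;0 0 0 -0.119 -0.273 0 -1;0 0 0 -0.136 -0.312 0 -1;0 0 0 -0.142 -0.325 0 -1"

```text
time: 5.12
eef_pos: [0.5402, -0.1024, 0.1383]
tcp_rot: [0.197, 0.98, -0.0, -0.001]
contact_force: [-0.2, -0.7, -4.3]
opening: 0.307
finger_force: 60.1
```

send_rows:
  rows: "0 0 0 0 0 0 -1;0 0 0 0 0 0 -1;0 0 0 0 0 0 -1"

```text
time: 5.5
eef_pos: [0.5411, -0.098, 0.139]
tcp_rot: [0.195, 0.981, 0.0, -0.0]
contact_force: [-1.0, 0.8, -4.7]
opening: 0.309
finger_force: 60.1
```

```bash
python3 - <<'E'
from wr import *
m=(g<75)*1.
cs=np.array([fpx(p,[.454+dx,-.105+dy,.02]) for dx in(-.07,.05) for dy in(-.13,.13)]); 
lo=np.maximum(cs.min(0),0).astype(int); hi=np.minimum(cs.max(0),[560,250]).astype(int); print(lo,hi)
best=max((F.fit(m,lambda s:F.gmodel(s,g.shape,p),[.454,-.105,a],[.005,.005,.03],[*lo,*hi]) for a in(.15,.18)),key=lambda r:r[1]); x,c=best; print(x.round(4),c)
o=p["color"][:,:,::-1].copy(); a=x[2]; R=np.array([[np.cos(a),-np.sin(a)],[np.sin(a),np.cos(a)]])
for r,y in((.016,.081),(.027,.022),(.038,-.059)):
    X=R@[0,y]+x[:2]; print(X.round(4))
    for z,c in((.024,(0,0,255)),(.008,(0,255,0))):
        cv2.polylines(o,[np.int32([[round(16*t) for t in fpx(p,[*(C[j]*r+X),z])] for j in range(60)])],True,c,1,cv2.LINE_AA,4)
cv2.imwrite("pics/w4.png",o)
E
```

```text
5.55 [ 0.5412 -0.0981  0.1392] [ 1.947e-01  9.809e-01  1.000e-04 -2.000e-04] [-0.4  -0.61 -3.89] 0.30704756247769677
[58  0] [406 232]
[ 0.4515 -0.1054  0.1637] 0.7616154032078772
[ 0.4383 -0.0254]
[ 0.4479 -0.0836]
[ 0.4611 -0.1636]
```

View pics/w4.png

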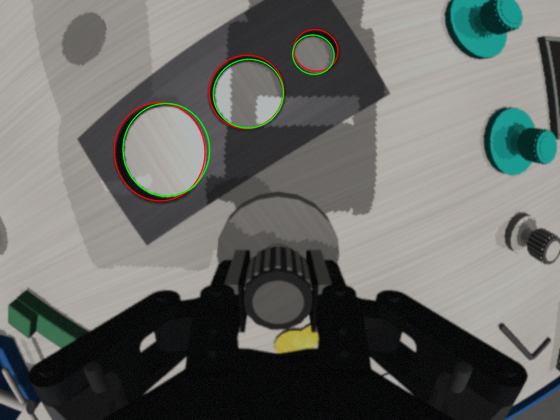

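The red and green pocket rings sit on the real pockets to within about a pixel: small (315,53), middle (247,92), large (165,152). Small pocket is at (0.4385, −0.0254). I go above it, then down slowly.

send_rows:
  rows: "0 0 0 0.02 0.005 0 -1;0 0 0 0.06 0.014 0 -1;0 0 0 0.095 0.022 0.01 -1;0 0 0 0.117 0.027 0.025 -1;0 0 0 0.122 0.028 0.04 -1;0 0 0 0.122 0.028 0.055 -1;0 0 0 0.122 0.028 0.06 -1;0 0 0 0.122 0.028 0.06 -1"

```text
time: 6.55
eef_pos: [0.4399, -0.0271, 0.079]
tcp_rot: [0.196, 0.981, 0.0, -0.0]
contact_force: [-0.3, -0.5, -4.9]
opening: 0.311
finger_force: 60.1
```

In the tool's units: 8 mm / 1000 = 0.008, 6 mm / 1000 = 0.006.

send_rows:
  rows: "0 0 0 0 0 0.002 -1;0 0 0 0 0 0.004 -1;0 0 0 0 0 0.006 -1;0 0 0 0 0 0.008 -1"

```text
time: 7.05
eef_pos: [0.4394, -0.0267, 0.0713]
tcp_rot: [0.196, 0.981, -0.0, 0.0]
contact_force: [0.3, 1.0, -4.7]
opening: 0.314
finger_force: 60.1
```

In the tool's units: 3.5 mm / 1000 = 0.0035, 3 mm / 1000 = 0.003.

send_rows:
  rows: "0 0 0 0 0 0.001 -1;0 0 0 0 0 0.002 -1;0 0 0 0 0 0.003 -1;0 0 0 0 0 0.0035 -1;0 0 0 0 0 0.0035 -1;0 0 0 0 0 0.0035 -1"

```text
time: 7.8
eef_pos: [0.4395, -0.0266, 0.0682]
tcp_rot: [0.196, 0.981, -0.0, -0.0]
contact_force: [-2.6, -0.6, 1.0]
opening: 0.312
finger_force: 60.7
```

In the tool's units: 0.7 mm / 1000 = 0.0007.

send_rows:
  rows: "0 0 0 0 0 0.0007 -1;0 0 0 0 0 0.0007 -1;0 0 0 0 0 0.0007 -1"

```text
time: 8.18
eef_pos: [0.4395, -0.0267, 0.0682]
tcp_rot: [0.196, 0.981, -0.0, -0.0]
contact_force: [-5.6, 0.7, 7.0]
opening: 0.309
finger_force: 61.5
```

```bash
python3 - <<'E'
from h import *
s=ctrl.get_state(); print(s["eef_pos"],s["contact_force"])
t=np.array([.4479,-.0836])-s["eef_pos"][:2]; print("mid dx dy", [t@[-.923,.384],t@[.384,.923]])
E
```

```text
[ 0.43948874 -0.02667002  0.06818884] [-5.61094003  0.73797648  7.01810678]
mid dx dy [np.float64(-0.02962470122649477), np.float64(-0.049316448281790166)]
```

Firm contact: about 12 N including the weight, and no entry. Now the middle pocket.

In the tool's units: -49 mm / 1000 = -0.049, -46 mm / 1000 = -0.046.

send_rows:
  rows: "0 0 0 0 0 -0.008 -1;0 0 0 0 0 -0.02 -1;0 0 0 -0.008 -0.012 -0.02 -1;0 0 0 -0.02 -0.033 -0.02 -1;0 0 0 -0.028 -0.046 -0.02 -1;0 0 0 -0.03 -0.049 -0.017 -1;0 0 0 -0.03 -0.049 -0.009 -1;0 0 0 -0.03 -0.049 -0.007 -1"

```text
time: 9.18
eef_pos: [0.4472, -0.0826, 0.0728]
tcp_rot: [0.195, 0.981, 0.0, -0.001]
contact_force: [-0.2, 0.3, -4.7]
opening: 0.312
finger_force: 60.3
```

send_rows:
  rows: "0 0 0 0 0 0.002 -1;0 0 0 0 0 0.004 -1;0 0 0 0 0 0.0055 -1;0 0 0 0 0 0.0065 -1;0 0 0 0 0 0.007 -1;0 0 0 0 0 0.007 -1;0 0 0 0 0 0.007 -1"

```text
time: 10.05
eef_pos: [0.4484, -0.0833, 0.0682]
tcp_rot: [0.196, 0.981, 0.0, -0.0]
contact_force: [-5.2, 1.7, 5.3]
opening: 0.307
finger_force: 61.0
```

The middle pocket's rim gives about 10 N at the same height, so no entry there either. On to the largest pocket.

In the tool's units: -69.5 mm / 1000 = -0.0695, -69 mm / 1000 = -0.069.

send_rows:
  rows: "0 0 0 0 0 -0.008 -1;0 0 0 0 0 -0.02 -1;0 0 0 -0.009 -0.014 -0.02 -1;0 0 0 -0.024 -0.039 -0.02 -1;0 0 0 -0.037 -0.061 -0.02 -1;0 0 0 -0.042 -0.069 -0.018 -1;0 0 0 -0.0425 -0.0695 -0.009 -1;0 0 0 -0.0425 -0.0695 -0.007 -1"

```text
time: 11.05
eef_pos: [0.4597, -0.1628, 0.0726]
tcp_rot: [0.196, 0.981, 0.001, -0.002]
contact_force: [-0.9, 1.1, -4.8]
opening: 0.312
finger_force: 60.2
```

In the tool's units: 8 mm / 1000 = 0.008, 6 mm / 1000 = 0.006.

send_rows:
  rows: "0 0 0 0 0 0 -1;0 0 0 0 0 0.002 -1;0 0 0 0 0 0.004 -1;0 0 0 0 0 0.006 -1;0 0 0 0 0 0.008 -1;0 0 0 0 0 0.008 -1"

```text
time: 11.8
eef_pos: [0.4607, -0.1638, 0.0659]
tcp_rot: [0.196, 0.981, 0.0, -0.0]
contact_force: [0.8, 0.3, -4.3]
opening: 0.308
finger_force: 60.2
```

```bash
python3 - <<'E'
from wr import *
cv2.imwrite("pics/w5.png",cv2.resize(p["color"][100:280,150:410,::-1],None,fx=3,fy=3))
E
```

```text
11.85 [ 0.4608 -0.1639  0.066 ] [ 1.957e-01  9.807e-01  0.000e+00 -1.000e-04] [ 0.34  0.11 -5.19] 0.3126588199718354
```

View pics/w5.png

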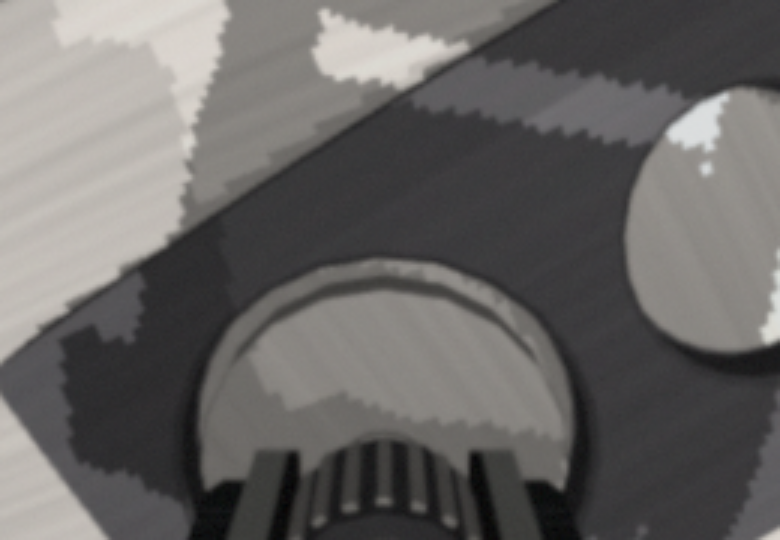

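The foot is already 2 mm below the rim with no contact, and centred in the pocket with an even gap around it at (385,270). Lowering it to the floor.

send_rows:
  rows: "0 0 0 0 0 0.003 -1;0 0 0 0 0 0.006 -1;0 0 0 0 0 0.009 -1;0 0 0 0 0 0.011 -1;0 0 0 0 0 0.0125 -1;0 0 0 0 0 0.0135 -1;0 0 0 0 0 0.0135 -1;0 0 0 0 0 0.0135 -1"

```text
time: 12.85
eef_pos: [0.4609, -0.1639, 0.0527]
tcp_rot: [0.196, 0.981, -0.0, 0.0]
contact_force: [-0.6, 0.4, -5.3]
opening: 0.311
finger_force: 60.2
```

In the tool's units: 0.5 mm / 1000 = 0.0005.

send_rows:
  rows: "0 0 0 0 0 0.0005 -1;0 0 0 0 0 0.0005 -1;0 0 0 0 0 0.0005 -1"

```text
time: 13.22
eef_pos: [0.4609, -0.1639, 0.0522]
tcp_rot: [0.196, 0.981, -0.0, 0.0]
contact_force: [-0.3, -0.2, -3.5]
opening: 0.311
finger_force: 60.4
```

send_rows:
  rows: "0 0 0 0 0 0.0002 0.4;0 0 0 0 0 0.0002 0.5;0 0 0 0 0 0.0002 0.7;0 0 0 0 0 0.0002 0.9;0 0 0 0 0 0.0002 0.9"

```text
time: 13.85
eef_pos: [0.4609, -0.1639, 0.052]
tcp_rot: [0.196, 0.981, -0.0, 0.0]
contact_force: [0.2, -0.2, -0.3]
opening: 0.948
finger_force: 0.0
```

In the tool's units: -140 mm / 1000 = -0.14, -135 mm / 1000 = -0.135.

send_rows:
  rows: "0 0 0 0 0 -0.008 0.9;0 0 0 0 0 -0.025 0.9;0 0 0 0 0 -0.05 0.9;0 0 0 0 0 -0.085 0.9;0 0 0 0 0 -0.12 0.9;0 0 0 0 0 -0.135 0.9;0 0 0 0 0 -0.14 0.9;0 0 0 0 0 -0.14 0.9"

```text
time: 14.85
eef_pos: [0.4604, -0.1636, 0.1912]
tcp_rot: [0.196, 0.981, 0.0, -0.001]
contact_force: [-0.0, 0.1, -0.5]
opening: 0.946
finger_force: 0.0
```

```bash
python3 - <<'E'
from wr import *
q=ctrl.read_camera("top")
cv2.imwrite("pics/w6.png",p["color"][:,:,::-1])
for n in(1,):
    for r in ctrl.look_for(q,"screw_a")[:7]: print(round(r["p"],2),w(q,r["position"])[:3].round(3))
E
```

```text
14.9 [ 0.4602 -0.1635  0.1906] [ 1.956e-01  9.807e-01  4.000e-04 -1.100e-03] [ 0.01 -0.32 -1.09] 0.9481401428167457
0.97 [0.36  0.204 0.012]
0.9 [ 0.461 -0.156  0.02 ]
0.88 [0.455 0.13  0.011]
0.78 [0.652 0.122 0.042]
0.77 [0.558 0.127 0.014]
```

View pics/w6.png

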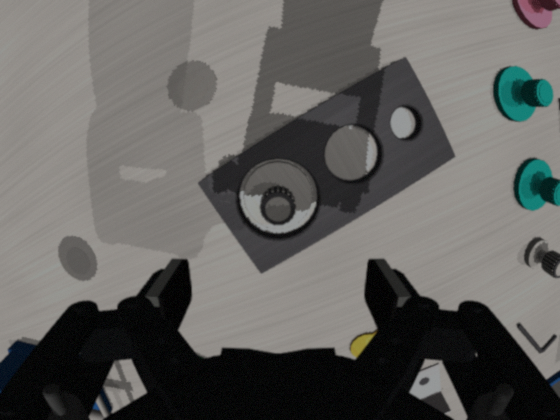

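The screw stands upright and centred in the largest pocket at (278,200), with the gripper clear of it. The other screw is where it started. Handing in.

```bash
python3 -c "
from plant import ctrl
print(ctrl.sign_off())"
```

```text
the job is handed in; nothing more can be done
None
```

The tray's screw (the 64 mm foot, screw_b) touched the 32 mm and 54 mm pockets without entering, and now stands released and upright on the floor of the 76 mm pocket; the other screw was not touched, and I handed the job in at about 15 s, with no verdict shown.

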